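# Switch on the bag sealer with its key

## Robot

A 7-joint arm with a two-finger parallel gripper is mounted at the origin on the work surface. World frame = base frame: x ahead of the robot, y to its left, z up, the work surface at z = 0. Lengths are in m, angles in degrees, forces in N, time in s.
With the tool pointing down it reaches from about 0.425 to 0.875 m from the base axis. Payload 4.7 kg.
Tool frame: the origin (TCP) lies at the very end of the fingers, on their centre line; the grasp point (between the pads) lies 19 mm behind it; z points along the fingers, y is the line along which they close (so a half turn about z gives the same grasp; the last joint's range is limited). The gripper opens to 87 mm and grips with 3 to 60 N. Pads are 19 mm wide; open, the fingers measure 117 mm over their backs; the gripper's body (75 mm by 190 mm) begins 51 mm behind the grasp point.
Start: joints at [71.568, 18.392, -4.016, 83.108, 1.295, 78.541, -3.26], TCP at [0.214, -0.614, 0.223] pointing down, gripper open.
Joint ranges: [-163.93, 163.93], [-17.29, 119.83], [-79.2, 71.16], [3.27, 140.29], [-89.18, 269.18], [5.43, 117.66], [-154.24, 154.24]. Speed limits (degrees/s): [147.25, 147.25, 180, 180, 180, 180, 180].

## Interface

Orientations are given as [roll, pitch, yaw] about the fixed x, y, z axes, in that order (R = Rz(yaw) Ry(pitch) Rx(roll)).
In Python, from cell import get_obs, cams, ticket, finder gives the robot as it stands.
- The arm moves only by the shell command python3 -m creep 'ROWS' [FORCE]. ROWS is text: rows parted by semicolons, each of 5 numbers parted by spaces: the shift along the world's x, y, z in m, then the turn about the world's z in degrees, then the finger opening in m, from 0 to 0.087. A call has 1 to 8 rows; each row shifts and turns the commanded pose from where the row before left it; what a row does not reach is not made up. A row lasts 1/8 s, in which the tool goes at most 62.5 mm and 10.7 degrees, less where a joint would pass 70% of its speed; a pose out of reach is approached as far as the arm can. A call with a gripper value outside its range is refused whole. The fingers move at their own pace and stop on an object; FORCE is the grip in N (left out, the last holds). Time passes only in rows, so rows that do not move let the fingers close. It gives the time, the measured TCP pose, the force, the opening and the grip force at its end, in the units of the state.
- get_obs(): the state, without advancing time (a new reading comes with each control period).
- cams.read_camera(name): name is "scene" or "top"; returns the picture (480x640x3 uint8, red, green, blue); there is no depth.
- cams.calibration(name): a dict with "fx", "fy", "cx", "cy" (pixels), "k1" (the pictures are not rectified: a ray, as slopes to the right and down, at radius r is drawn at 1 + k1 r^2 times it, then the intrinsics apply), "extrinsics" (4x4, takes a point from world to camera coordinates). Camera axes: x right, y down, z forward; pixel columns grow to the right and rows downward; lengths in m; the calibration is good to about 2 mm. A picture is of the moment at which its call begins. calibration takes no time and is no camera call.
- ticket.sign_off(): hands the job in; it is judged then, once.
Trained networks look in the newest picture that a camera, given by its name, has taken for a name from the list of things; names that differ only in an ending like _2 or _b are one class to them, and where a whole thing is asked for, a point or a joint stands for the part that bears it (a point fixed in the world has none). Each returns a list of dicts, best first, with "p" (0 to 1); they miss things now and then, are a little off and sometimes report something else, mostly with a low value. They report only what shows in the picture. A call takes as long as a camera call. They do not tell look-alikes from the thing itself.
- finder.masks_of(name, camera): "mask" (480x640 bool, what is visible of it) and "xy" ([column, row] in pixels, amid what is visible of it).
- finder.tip_of(name, camera): "xy" ([column, row] in pixels: a listed point, or the origin of a listed thing).
The state is a dict: "time_s": time; "qpos": joint angles; "joint_velocities": joint speeds; "effort": joint torques, N m; "tool_pos": TCP position; "tool_rot": TCP orientation; "force": force on the tool from outside, world axes, zero at the start; "wrist_torque": the same for the moment, N m; "grip_width": finger opening in m; "grasp_force": force on a finger pad.
Only numpy, scipy, OpenCV 4.12 (cv2) and the standard library are available. Lean on these libraries where they do the work, as an engineer would, in place of code of your own. Each camera call takes 0.05 s, during which the arm holds its last target. There are 200 camera calls.

## Task

Take the key from its wooden rest and stand it, blade down, fully home in the key switch of the bag sealer, and let go of it there before turning. Then take it again by the head, turn it clockwise as far as it goes to switch the machine on, and leave it in the switch. Do not knock the soap bars, the parcel or the hole punch out of place.

Things in the scene. Friction and masses are not known exactly. Their poses are not given: they have to be found in the camera images.
- key: Key, 50 g: black block head 46 long x 32 wide x 12 thick; on its middle a flat steel blade 24 long x 16 wide x 6 thick (last 4 mm 13 x 4), same either way round. Origin: middle of the shoulder between blade and head; x along the key (tip -24, head end +46), y across the width, z the thickness. Starts flat on the rest, tip roughly towards the robot, mid-thickness 46 mm above the table.
- key_head (a point): Point on the key's axis in the head, 30 mm from the shoulder, mid-thickness: a good place to hold. The lying head overhangs the rail, so fingers can straddle the rail and hold its side edges. The key must be tipped up 90 degrees: pick it leaned about 45 degrees, fingers pointing down and towards the tip; insert still leaned 45 degrees to it, from either side, as the blade fits both ways.
- rest: Fixed wooden key rest: base 100 x 60 x 8 mm with an upright rail 80 long (x), 18 wide (y) and 32 high on it, top at 40 mm. Origin on the table under its centre; x along the rail, pointing away from the robot.
- sealer: Fixed grey bag sealer. Origin on the table under the key switch's axis; x away from the robot, y left. Front console (x -60 to 70, y -70 to 70) 45 mm high; rear body (x 68 to 188) 64 mm, with a steel jaw bar (x 150 to 180) up to 94 mm. A fixed dark steel collar of 34 mm outer radius stands round the key cylinder, up to 73 mm.
- keyhole (a point): Centre of the slot's mouth in the flat top of the steel key cylinder (radius 24 mm), 73 mm above the table, on the vertical turning axis; turns with it. y along the slot, x across. Slot 19 x 9 mm (1.5 mm clearance each side of the blade), 27 mm deep, 2 mm chamfer. Fully home, the key's shoulder rests on this face: key origin at this point, key x axis up.
- barrel (a joint): Turn of the key cylinder, rad: 0 with the slot along the sealer's y axis, growing clockwise seen from above to a hard stop at 1.2 (on). Starts between 0 and 0.15. Stays where it is left; turning takes about 0.06 N m. The blade has about 0.2 rad of play either way in the slot, so turn the head that much further.
- soap_near: Loose soap bar, 75 x 50 x 26 mm, between the rest and the sealer. Origin under its centre.
- soap_far: Another such soap bar, further from the robot. Origin under its centre.
- parcel: Loose woven soap parcel, 190 x 70 x 60 mm, at the left. Origin under its centre; x along its length.
- punch: Loose hand hole punch, 150 x 45 x 30 mm, at the right. Origin underneath near its middle; x along it.
Things that resemble listed ones, but are neither listed nor needed, are in the scene too. Of the things shaped like the key, the black one is meant.

How it is judged (in metres and radians):
On the way, in this order (a step that is already met when the one before it is completed fails the run):
1. the key stands upright, fully home in the switch, let go of, and the switch is not yet turned (distance between key and keyhole below 0.006 m and angle between key's own x axis and vertical below 0.17 rad and contact force between the fingers and key below 0.05 N and value of joint barrel below 0.4 rad), for 0.2 s.
2. the key, still home, has turned the switch to its stop (distance between key and keyhole below 0.006 m and angle between key's own x axis and vertical below 0.17 rad and value of joint barrel above 1.05 rad), for 0.1 s.
At the end, for the whole second after the job is handed in: The switch is turned on (joint above 1.05 of 1.2 rad) and the key stands in it at rest and released: its shoulder within 6 mm of the keyhole and its axis within 0.17 rad of vertical (all of step 2 and contact force between the fingers and key below 0.05 N and linear speed of key below 0.02 m/s and velocity of joint barrel below 0.05 rad/s); the robot touches nothing.
It fails at once if a soap bar, the parcel or the hole punch is pushed more than 40 mm from its place (distance of any of soap_near, soap_far, parcel, punch from where it was at the start of the episode above 0.04 m).
It also fails if it takes over 64 s, if anything falls off the work surface, if the arm or the gripper's body presses on something with over 40 N, if the wrist force passes 120 N, or if a joint passes its speed limit or range.

## Working session

There is one attempt and no reset: what is moved stays moved. The work goes in short steps, Python scripts to look and compute and a shell command to move; the robot and the scene stay as the last step left them, time stands still between calls to the robot, and variables do not carry over. Pictures are saved under pics/ and viewed, at most 10 in all, crops included, and the job is handed in when it is done.

```bash
ls; mkdir -p pics
cat > h.py <<'E'
import numpy as np, cv2
from cell import get_obs, cams, ticket, finder
def cal(n):
    c=cams.calibration(n); K=np.array([[c['fx'],0,c['cx']],[0,c['fy'],c['cy']],[0,0,1.]]); return K,np.array([c['k1'],0,0,0.]),np.array(c['extrinsics'])
def ray(n,px):
    K,d,E=cal(n); u=cv2.undistortPoints(np.array([[px]],float),K,d)[0,0]
    R,t=E[:3,:3],E[:3,3]; return -R.T@t, R.T@np.array([u[0],u[1],1])
def at_z(n,px,z):
    o,v=ray(n,px); return o+v*(z-o[2])/v[2]
def proj(n,P):
    K,d,E=cal(n); return cv2.projectPoints(np.atleast_2d(P).astype(float),cv2.Rodrigues(E[:3,:3])[0],E[:3,3],K,d)[0][:,0]
def tri(a,b):
    (o1,v1),(o2,v2)=a,b
    s=np.linalg.lstsq(np.c_[v1,-v2],o2-o1,rcond=None)[0]; p,q=o1+v1*s[0],o2+v2*s[1]; return (p+q)/2,np.linalg.norm(p-q)
E
python3 - <<'E'
from h import *
np.set_printoptions(precision=4,suppress=True)
o=get_obs(); print({k:np.round(v,3) for k,v in o.items()})
ims=[cams.read_camera(n) for n in('scene','top')]
for n,i in zip(('scene','top'),ims):
    cv2.imwrite(f'pics/{n}0.png',i[:,:,::-1]); print(n,ray(n,(320,240)))
Z={'key':.046,'key_head':.046,'keyhole':.073,'rest':0,'sealer':0,'soap_near':0,'parcel':0,'punch':0}
for k,z in Z.items():
    for n in('scene','top'):
        for r in finder.tip_of(k,n)[:4]: print(k,n,round(r['p'],2),np.round(r['xy'],1),at_z(n,r['xy'],z))
E
```

```text
pics
{'time_s': np.float64(0.0), 'qpos': array([71.567, 18.442, -4.015, 83.176,  1.295, 78.543, -3.259]), 'joint_velocities': array([-0.021,  0.11 , -0.088,  0.06 , -0.004, -0.008,  0.04 ]), 'effort': array([  0.   , -49.128,  -0.404, -31.253,  -0.064,   0.044,   0.   ]), 'tool_pos': array([ 0.214, -0.613,  0.221]), 'tool_rot': array([-179.884,    0.006,   19.243]), 'force': array([-0.314, -0.093, -0.699]), 'wrist_torque': array([0.048, 0.004, 0.023]), 'grasp_force': np.float64(0.0), 'grip_width': np.float64(0.087)}
scene (array([1.4211, 0.5109, 1.0043]), array([-0.6678, -0.3422, -0.6611]))
top (array([0.2413, 0.0297, 1.373 ]), array([ 0.2055, -0.0001, -0.9787]))
key scene 0.84 [366.5 277.5] [0.5174 0.1617 0.046 ]
key scene 0.82 [452.4 314.4] [0.5361 0.3637 0.046 ]
key scene 0.81 [410.2 248.4] [0.3852 0.213  0.046 ]
key scene 0.72 [405.1 283.5] [0.4965 0.2438 0.046 ]
key top 0.9 [270.4 264.6] [0.471  0.1464 0.046 ]
key top 0.78 [227.1 259.7] [0.4895 0.2446 0.046 ]
key top 0.64 [183.4 261.5] [0.4927 0.3444 0.046 ]
key top 0.43 [225.8 244.7] [0.5247 0.2462 0.046 ]
key_head scene 0.62 [
[... 504 characters left out ...]
00.3 302.9] [0.5129 0.2433 0.    ]
rest top 0.58 [234.  255.5] [0.507  0.2353 0.    ]
rest top 0.44 [518.2 292.9] [ 0.37   -0.4224  0.    ]
sealer scene 0.91 [205.3 248.1] [ 0.5583 -0.2427  0.    ]
sealer scene 0.64 [400.5 300.8] [0.5068 0.2414 0.    ]
sealer scene 0.48 [271.3 301.5] [ 0.6376 -0.0115  0.    ]
sealer top 0.56 [437.2 227.3] [ 0.5399 -0.2517  0.    ]
soap_near scene 0.77 [323.3 245.1] [0.4196 0.0066 0.    ]
soap_near top 0.78 [330.8 283.2] [0.4244 0.0116 0.    ]
parcel scene 0.63 [481.5 377.7] [0.6277 0.4608 0.    ]
parcel top 0.79 [140.2 216. ] [0.6199 0.4562 0.    ]
punch scene 0.98 [187.9 187.1] [ 0.3752 -0.4278  0.    ]
punch top 0.95 [520.4 291.8] [ 0.3721 -0.4279  0.    ]
```

```bash
python3 -m creep --help 2>&1 | head -20
```

```text
schema error: expected rows of numbers
```

View pics/scene0.png

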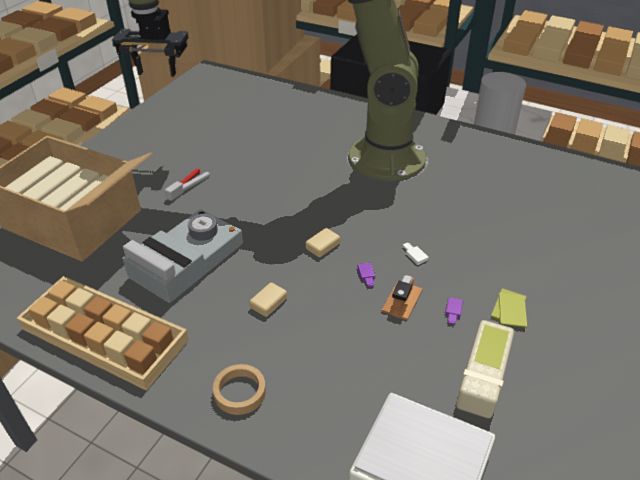

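View pics/top0.png

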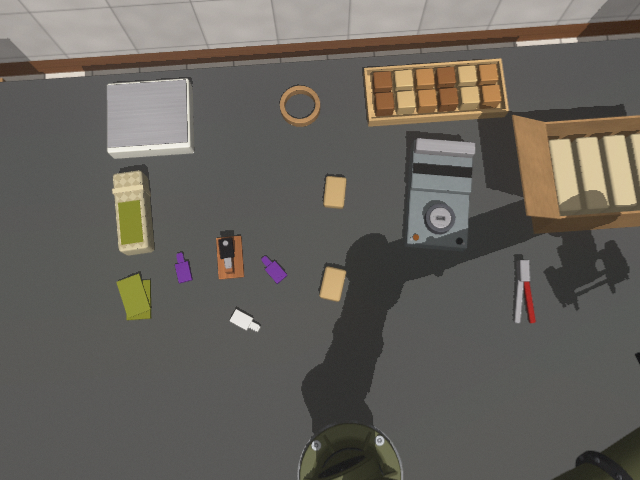

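The scene shows the black key on the wooden rest at scene (402,290), top (227,247). The sealer's switch is at top (440,217), scene (202,226).

Key-shaped things in the top view: black on the rest (227,247), purple (183,268), purple (273,269), white (244,320). The black one on the wooden rest fits the description. I'll confirm it in an enlarged crop.

Run:
```python
from h import *
t=cv2.imread('pics/top0.png'); s=cv2.imread('pics/scene0.png')
f=lambda i,x,y,w:cv2.resize(i[y:y+w,x:x+w],(400,300*w//w),interpolation=cv2.INTER_CUBIC) if 0 else cv2.resize(i[y:y+int(w*.75),x:x+w],(400,300),interpolation=cv2.INTER_CUBIC)
cv2.imwrite('pics/crop0.png',np.vstack([np.hstack([f(t,190,225,80),f(t,400,187,80)]),np.hstack([f(s,362,270,80),f(s,162,200,80)])]))
```

```text
(no output)
```

View pics/crop0.png

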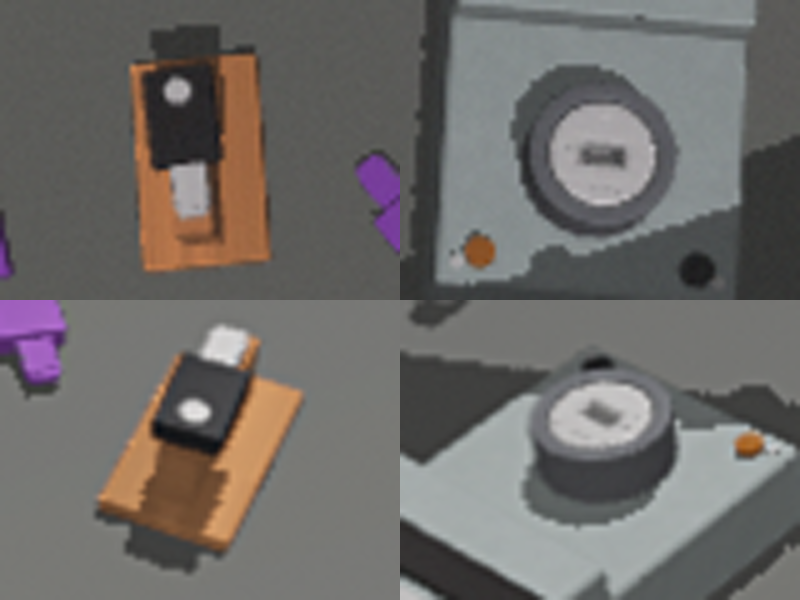

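Confirmed: the black key with the steel blade lies on the wooden rest, tip towards the robot. Next I refine the poses by fitting outlines.

```bash
cat >> h.py <<'E'
from scipy.optimize import minimize
def box(p,yaw,x0,x1,y0,y1,z0,z1):
    c,s=np.cos(yaw),np.sin(yaw); return np.array([[p[0]+c*x-s*y,p[1]+s*x+c*y,z] for x in(x0,x1) for y in(y0,y1) for z in(z0,z1)])
def hull(n,P,S=8):
    m=np.zeros((480,640),np.float32); h=cv2.convexHull(proj(n,P).astype(np.float32))
    big=np.zeros((480*4,640*4),np.uint8); cv2.fillConvexPoly(big,np.round((h+.5)*4).astype(int),255); return cv2.resize(big,(640,480),interpolation=cv2.INTER_AREA)/255.
def fit(masks,dims,x0):
    def f(v): return sum(np.abs(hull(n,box(v[:2],v[2],*dims))-m).sum()/max(m.sum(),1) for n,m in masks.items())
    best=min((minimize(f,np.array(x0)+d,method='Nelder-Mead',options=dict(initial_simplex=np.array(x0)+d+np.array([[0,0,0],[.006,0,0],[0,.006,0],[0,0,.08]]))) for d in([0,0,0],[.004,-.004,.05],[-.004,.004,-.05])),key=lambda r:r.fun)
    return best.x,best.fun
E
python3 - <<'E'
from h import *
np.set_printoptions(precision=4,suppress=True)
I={n:cv2.imread(f'pics/{n}0.png') for n in('scene','top')}
W={'scene':(385,270,425,320),'top':(212,230,248,282)}
M={};B={}
for n,i in I.items():
    x0,y0,x1,y1=W[n]; w=np.zeros((480,640),bool); w[y0:y1,x0:x1]=1
    hsv=cv2.cvtColor(i,cv2.COLOR_BGR2HSV); 
    M[n]=(w&(i.max(2)<52)).astype(float); B[n]=(w&(hsv[...,1]>90)&(i[...,2]>60)).astype(float); print(n,M[n].sum(),B[n].sum())
    if n=='top': # shadow behind
        print(np.argwhere(M[n]).min(0),np.argwhere(M[n]).max(0))
Hd=(0,.046,-.016,.016,.040,.052)
for ms in (M,{'scene':M['scene']},{'top':M['top']}): print('key',fit(ms,Hd,[.495,.244,0]))
# rest base: union hull mask incl. key
for n in W:
    x0,y0,x1,y1=W[n]
U={n:cv2.drawContours(np.zeros((480,640)),[cv2.convexHull(np.argwhere(B[n])[:,::-1].astype(np.int32))],-1,1,-1) for n in B}
for ms in ({'top':U['top']},{'scene':U['scene']}): print('rest base',fit(ms,(-.05,.05,-.03,.03,0,.008),[.507,.24,0]))
# cylinder & slot
for n,c in (('top',(440,217)),('scene',(201,222))):
    g=cv2.cvtColor(I[n],cv2.COLOR_BGR2GRAY); x,y=c
    # rectify onto z=.073 plane, 0.5 mm/pixel about approx centre
    ctr=np.array([.547,-.25]); gx,gy=np.meshgrid(np.arange(-60,61)*.0005,np.arange(-60,61)*.0005)
    P=np.c_[ctr[0]+gx.ravel(),ctr[1]+gy.ravel(),np.full(gx.size,.073)]; uv=proj(n,P).astype(np.float32).reshape(121,121,2)
    r=cv2.remap(g,uv[...,0],uv[...,1],cv2.INTER_LINEAR); 
    br=(r>150).astype(np.uint8); cs=max(cv2.findContours(br,cv2.RETR_EXTERNAL,cv2.CHAIN_APPROX_NONE)[0],key=cv2.contourArea)
    (a,b),rad=cv2.minEnclosingCircle(cs); e=cv2.fitEllipse(cs); print(n,'cyl c',ctr+(np.array(e[0])-60)*.0005,np.array(e[1])*.00025)
    d=np.clip(190-r.astype(float),0,None)*((np.hypot(gx-(e[0][0]-60)*.0005,gy-(e[0][1]-60)*.0005))<.013); d[d<40]=0
    mx,my=(gx*d).sum()/d.sum(),(gy*d).sum()/d.sum(); C=np.cov(np.c_[gx.ravel()-mx,gy.ravel()-my].T,aweights=d.ravel()); w,v=np.linalg.eigh(C); v=v[:,1]*np.sign(v[1,1])
    print(' slot c',ctr+[mx,my],'clockwise from y deg',np.degrees(np.arctan2(v[0],v[1])),'sig',np.sqrt(w))
# sealer yaw: console lower front edge etc. via finder mask
m=max(finder.masks_of('sealer','top'),key=lambda r:r['p']) if cams.read_camera('top') is not None else 0
c=cv2.findContours(m['mask'].astype(np.uint8),cv2.RETR_EXTERNAL,cv2.CHAIN_APPROX_NONE)[0]; print(m['p'],cv2.minAreaRect(max(c,key=cv2.contourArea)))
E
```

```text
scene 51.0 696.0
top 233.0 711.0
[231 219] [258 233]
key (array([0.4956, 0.2417, 0.144 ]), np.float64(5.4787848186484895))
key (array([0.4958, 0.2392, 0.2304]), np.float64(4.970857362552864))
key (array([ 0.4945,  0.2471, -0.0339]), np.float64(0.4361524867457713))
rest base (array([0.5034, 0.2456, 0.0226]), np.float64(0.034348739495798315))
rest base (array([0.5031, 0.243 , 0.0287]), np.float64(0.116083705336121))
top cyl c [ 0.5462 -0.2459] [0.0222 0.0227]
 slot c [ 0.5456 -0.2462] clockwise from y deg 8.63927905956275 sig [0.003  0.0063]
scene cyl c [ 0.5508 -0.2469] [0.0236 0.0239]
 slot c [ 0.5504 -0.2471] clockwise from y deg 12.960365227214531 sig [0.0027 0.0051]
0.8 ((438.780029296875, 194.1759490966797), (63.22792053222656, 110.00773620605469), 3.6214847564697266)
```

Run:
```python
from h import *
np.set_printoptions(precision=4,suppress=True)
W={'scene':(385,270,425,320),'top':(212,230,248,282)}
M={};Bl={}
for n in W:
    i=cv2.imread(f'pics/{n}0.png'); x0,y0,x1,y1=W[n]; w=np.zeros((480,640),bool); w[y0:y1,x0:x1]=1
    sat=i.max(2).astype(int)-i.min(2)
    m=(w&(i.max(2)<75)&(sat<22)).astype(np.uint8)
    for y in range(y0,y1): pass
    k,l,st,_=cv2.connectedComponentsWithStats(m,connectivity=4); j=1+st[1:,4].argmax(); print(n,st[j])
    h=cv2.drawContours(np.zeros((480,640)),[cv2.convexHull(np.argwhere(l==j)[:,::-1].astype(np.int32))],-1,1,-1); M[n]=h
    b=w&(i.min(2)>110)&(sat<40); k,l,st,c=cv2.connectedComponentsWithStats(b.astype(np.uint8)); 
    print([(c[a],st[a][4],at_z(n,c[a],.049)) for a in range(1,k) if st[a][4]>4])
    print('fit',n,fit({n:h},(0,.046,-.016,.016,.040,.052),[.495,.244,0]))
    print(i[236:262:2,226].tolist() if n=='top' else '')
print(fit(M,(0,.046,-.016,.016,.040,.052),[.495,.244,0]))
```

```text
scene [393 281  19  20 179]
[(array([407.5842, 287.546 ]), np.int32(914), array([0.5084, 0.2538, 0.049 ])), (array([400.4615, 291.8462]), np.int32(26), array([0.5272, 0.2449, 0.049 ])), (array([385.7, 316.4]), np.int32(10), array([0.6057, 0.2436, 0.049 ]))]
fit scene (array([0.4967, 0.2422, 0.1295]), np.float64(0.16537180910099888))

top [219 230  22  29 344]
[(array([225.    , 242.6667]), np.int32(18), array([0.529 , 0.2474, 0.049 ])), (array([227.6056, 262.5915]), np.int32(71), array([0.4822, 0.2432, 0.049 ]))]
fit top (array([ 0.5077,  0.2457, -0.1485]), np.float64(0.36913997282081146))
[[44, 49, 51], [39, 41, 49], [67, 68, 68], [168, 166, 171], [167, 165, 169], [54, 52, 54], [39, 40, 41], [41, 41, 41], [41, 38, 39], [41, 39, 39], [40, 40, 41], [161, 158, 162], [170, 169, 171]]
(array([0.4967, 0.2428, 0.095 ]), np.float64(0.5765417962439974))
```

```bash
python3 -m creep '0.05 0.03 0 -8.5 0.087; 0.05 0.03 0 -8.7 0.087; 0.05 0.03 0 0 0.087; 0.05 0.03 0 0 0.087; 0.05 0.03 0 0 0.087; 0.0125 0.06 0 0 0.087; 0.01 0.06 0 0 0.087; 0.01 0.06 0 0 0.087' && python3 -m creep '0.01 0.06 0 0 0.087; 0.01 0.06 0 0 0.087; 0 0.06 0 0 0.087; 0 0.06 0 0 0.087; 0 0.06 0 0 0.087; 0 0.06 0 0 0.087; 0 0.06 0 0 0.087; 0 0.06 0 0 0.087' && python3 -m creep '0 0.048 -0.04 0 0.087; 0 0 -0.04 0 0.087; 0 0 0 0 0.087; 0 0 0 0 0.087'
```

```text
time_s: 2.0
tool_pos: [0.4971, -0.2817, 0.2226]
tool_rot: [180.0, -0.0, 2.1]
force: [0.4, 0.3, -0.6]
grip_width: 0.0869
grasp_force: 0.0
time_s: 3.0
tool_pos: [0.5166, 0.198, 0.223]
tool_rot: [180.0, -0.1, 2.0]
force: [0.8, 0.2, -0.2]
grip_width: 0.0871
grasp_force: 0.0
time_s: 3.5
tool_pos: [0.5178, 0.2438, 0.144]
tool_rot: [-180.0, -0.1, 2.0]
force: [0.4, 0.3, 0.0]
grip_width: 0.0869
grasp_force: 0.0
```

```bash
python3 -m creep '-0.001 0.001 -0.04 0 0.087; 0 0 -0.044 0 0.087; 0 0 0 0 0.087; 0 0 0 0 0.087'
python3 - <<'E'
from h import *
I=[cams.read_camera(n) for n in('scene','top')]
print(get_obs()['tool_pos'])
f=lambda i,x,y,w:cv2.resize(i[y:y+w*5//4,x:x+w],(400,500),interpolation=cv2.INTER_CUBIC)
cv2.imwrite('pics/c1.png',np.hstack([f(I[0],352,230,100),f(I[1],175,200,100)])[:,:,::-1])
E
```

```text
time_s: 4.0
tool_pos: [0.5176, 0.2457, 0.0613]
tool_rot: [-179.9, -0.2, 2.0]
force: [0.6, 0.6, 0.3]
grip_width: 0.0868
grasp_force: 0.0
[0.5177022  0.24597969 0.06146325]
```

View pics/c1.png

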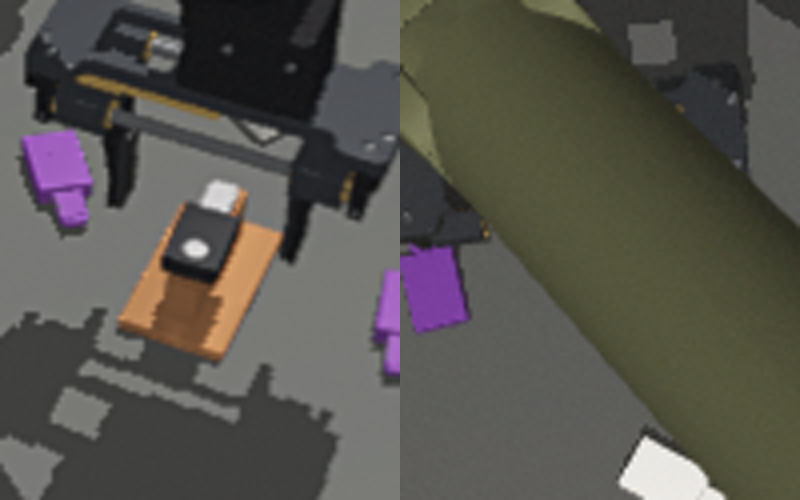

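The fingers straddle the key's head (scene crop tips at about (115,205) and (290,258)), which checks the scene camera against the robot.

Run:
```python
from h import *
print(at_z('scene',(352+50.6-.5,230+57.8-.5),.0613), proj('scene',[[.5177,.246,.0613],[.516,.190,.0613],[.5197,.302,.0613],[.516,.2025,.0613],[.5192,.2895,.0613]]))
i=cams.read_camera('scene'); 
for b in finder.tip_of('key','scene')[:4]+finder.tip_of('key_head','scene')[:4]: print(b['p'],b['xy'],at_z('scene',b['xy'],.046))
```

```text
[0.52469592 0.24648454 0.0613    ] [[403.09605493 285.11836594]
 [379.11690488 276.22654819]
 [427.7059911  294.35325823]
 [384.47919286 278.07850666]
 [422.16156946 292.25308286]]
0.76 [451.2, 315.6] [0.54037204 0.36249864 0.046     ]
0.61 [408.3, 284.7] [0.49677558 0.25129001 0.046     ]
0.51 [368.0, 279.1] [0.52047822 0.16665668 0.046     ]
0.9 [400.5, 290.9] [0.52173016 0.24308415 0.046     ]
0.85 [366.0, 271.2] [0.49988094 0.15276317 0.046     ]
0.72 [450.9, 303.8] [0.50897958 0.3515035  0.046     ]
```

```bash
python3 -m creep '-0.001 0 -0.02 0 0.087; 0 0 -0.0143 0 0.087; 0 0 0 0 0.087; 0 0 0 0 0.06; 0 0 0 0 0.04; 0 0 0 0 0.03; 0 0 0 0 0.028; 0 0 0 0 0.025' 8
```

```text
time_s: 5.25
tool_pos: [0.5147, 0.2453, 0.0244]
tool_rot: [180.0, -0.0, 2.0]
force: [0.1, -0.5, 0.6]
grip_width: 0.0449
grasp_force: 0.0
```

```bash
python3 -m creep '0 0 0 0 0.025; 0 0 0 0 0.025; 0 0 0 0 0.025; 0 0 0.02 0 0.02; 0 0 0.02 0 0.02; 0 0 0 0 0.02'
```

```text
time_s: 6.0
tool_pos: [0.5166, 0.2463, 0.0673]
tool_rot: [-179.9, -0.3, 2.0]
force: [0.1, 0.7, -0.4]
grip_width: 0.0321
grasp_force: 8.0
```

```bash
python3 -m creep '-0.037 -0.001 0 0 0.02; -0.037 -0.001 0 0 0.02; 0 0 -0.025 0 0.02; 0 0 -0.0143 0 0.02; 0 0 0 0 0.02; 0 0 0 0 0.02'
```

```text
time_s: 6.75
tool_pos: [0.4412, 0.2436, 0.0253]
tool_rot: [-180.0, -0.0, 2.0]
force: [1.1, 0.3, -0.1]
grip_width: 0.0321
grasp_force: 8.0
```

```bash
python3 -m creep '0 0 -0.003 0 0.02; 0 0 -0.003 0 0.02; 0 0 -0.003 0 0.02; 0 0 -0.002 0 0.02; 0 0 -0.002 0 0.02; 0 0 -0.002 0 0.02; 0 0 0 0 0.02'
python3 - <<'E'
from h import *
i=cams.read_camera('scene'); j=cams.read_camera('top')
f=lambda i,x,y,w:cv2.resize(i[y:y+w*3//4,x:x+w],(400,300),interpolation=cv2.INTER_CUBIC)
cv2.imwrite('pics/c2.png',np.hstack([f(i,360,235,80),f(j,190,225,80)])[:,:,::-1])
E
```

```text
time_s: 7.62
tool_pos: [0.4403, 0.2431, 0.0097]
tool_rot: [180.0, 0.1, 2.0]
force: [-0.6, 0.3, 0.0]
grip_width: 0.0319
grasp_force: 8.0
```

View pics/c2.png

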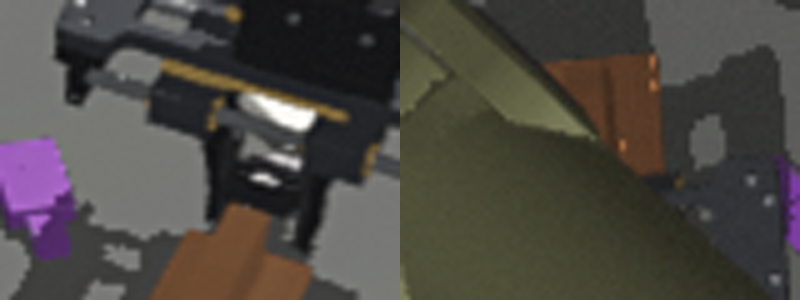

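The crop shows the head, with its dot at crop (265,180), between the fingers in front of the rail end. The tilt isn't clear, so I'll lift and look from the scene camera.

```bash
python3 -m creep '0 0 0.04 0 0.02; 0.02 0 0.05 0 0.02; 0.04 0 0.04 0 0.02; 0 0 0 0 0.02; 0 0 0 0 0.02'
python3 - <<'E'
from h import *
i=cams.read_camera('scene'); p=get_obs()['tool_pos']; u,v=proj('scene',p)[0].astype(int); print(u,v)
cv2.imwrite('pics/c3.png',cv2.resize(i[v-40:v+30,u-45:u+45],(720,560),interpolation=cv2.INTER_CUBIC)[:,:,::-1])
E
```

```text
time_s: 8.35
tool_pos: [0.4996, 0.243, 0.139]
tool_rot: [180.0, 0.1, 2.0]
force: [-1.1, 0.2, -1.7]
grip_width: 0.0317
grasp_force: 8.0
408 252
```

View pics/c3.png

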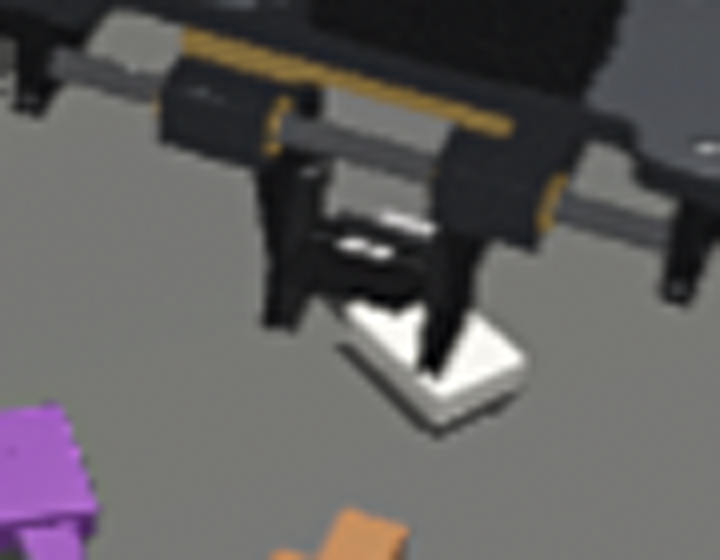

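The front view shows the head tilted up by roughly 20–25° (the dot at crop (365,245) is seen near grazing). The pivoting works. Next I push the blade tip against the rail's far end along an arc.

```bash
python3 -m creep '0.05 0.002 0 0 0.02; 0.05 0.0015 -0.02 0 0.02; 0 0 -0.05 0 0.02; 0 0 -0.04 0 0.02; 0 0 -0.015 0 0.02; 0 0 0 0 0.02'
```

```text
time_s: 9.15
tool_pos: [0.5992, 0.2467, 0.0139]
tool_rot: [180.0, 0.2, 2.1]
force: [0.8, -0.5, -0.5]
grip_width: 0.0319
grasp_force: 8.0
```

```bash
python3 -m creep '-0.006 0 0 0 0.02; -0.006 0 0 0 0.02; -0.002 0 0.003 0 0.02; -0.002 0 0.003 0 0.02; 0 0 0 0 0.02'; python3 -c "
from h import *
print(get_obs()['wrist_torque'])"
```

```text
time_s: 9.78
tool_pos: [0.5851, 0.2469, 0.0217]
tool_rot: [-180.0, -0.1, 2.0]
force: [0.2, 0.5, -0.8]
grip_width: 0.0316
grasp_force: 8.0
[-0.00468934 -0.05213735 -0.04724229]
```

```bash
python3 -m creep '-0.004 0 0.004 0 0.02; -0.004 0 0.004 0 0.02; -0.004 0 0.004 0 0.02; -0.0045 0 0.003 0 0.02; 0 0 0 0 0.02'
python3 - <<'E'
from h import *
i=cams.read_camera('scene'); p=get_obs()['tool_pos']; u,v=proj('scene',p)[0].astype(int); print(u,v)
cv2.imwrite('pics/c4.png',cv2.resize(i[v-40:v+30,u-45:u+45],(720,560),interpolation=cv2.INTER_CUBIC)[:,:,::-1])
E
```

```text
time_s: 10.4
tool_pos: [0.5682, 0.2468, 0.0366]
tool_rot: [180.0, -0.0, 2.0]
force: [4.3, -0.3, 1.4]
grip_width: 0.032
grasp_force: 8.0
393 308
```

View pics/c4.png

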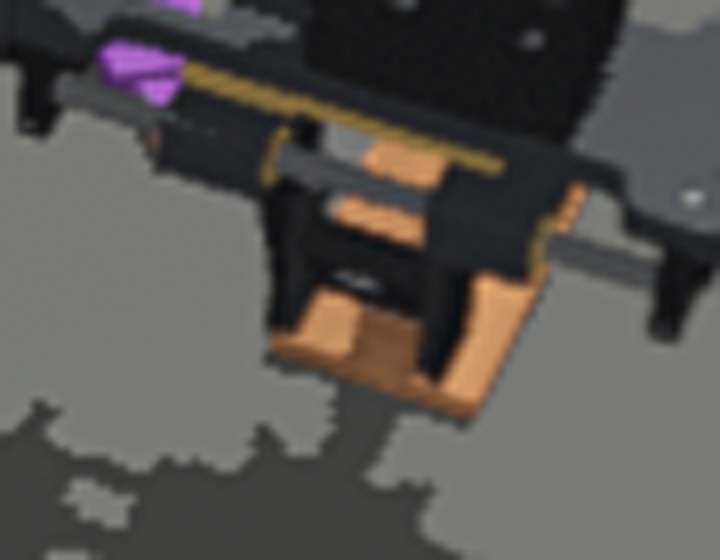

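Contact with the wall: 4.3 N in +x, and the blade no longer shows behind the head, so the tilt is about 50°. I'll continue the arc.

```bash
python3 -m creep '-0.0035 0 0.002 0 0.02; -0.0035 0 0.002 0 0.02; -0.0035 0 0.0015 0 0.02; -0.0035 0 0.001 0 0.02; 0 0 0 0 0.02'
```

```text
time_s: 11.08
tool_pos: [0.5531, 0.2466, 0.0422]
tool_rot: [180.0, 0.1, 2.1]
force: [1.4, -1.0, -0.3]
grip_width: 0.0322
grasp_force: 8.0
```

```bash
python3 -m creep '-0.003 0 0.001 0 0.02; -0.0025 0 0.0005 0 0.02; -0.0025 0 0.0005 0 0.02; 0 0 0 0 0.02; 0 0 0 0 0.02'
python3 - <<'E'
from h import *
i=cams.read_camera('scene'); p=get_obs()['tool_pos']; u,v=proj('scene',p)[0].astype(int); print(u,v)
cv2.imwrite('pics/c5.png',cv2.resize(i[v-40:v+30,u-45:u+45],(720,560),interpolation=cv2.INTER_CUBIC)[:,:,::-1])
E
```

```text
time_s: 11.7
tool_pos: [0.5458, 0.2468, 0.0445]
tool_rot: [180.0, 0.0, 2.0]
force: [1.5, -0.9, -0.7]
grip_width: 0.0321
grasp_force: 8.0
397 299
```

View pics/c5.png

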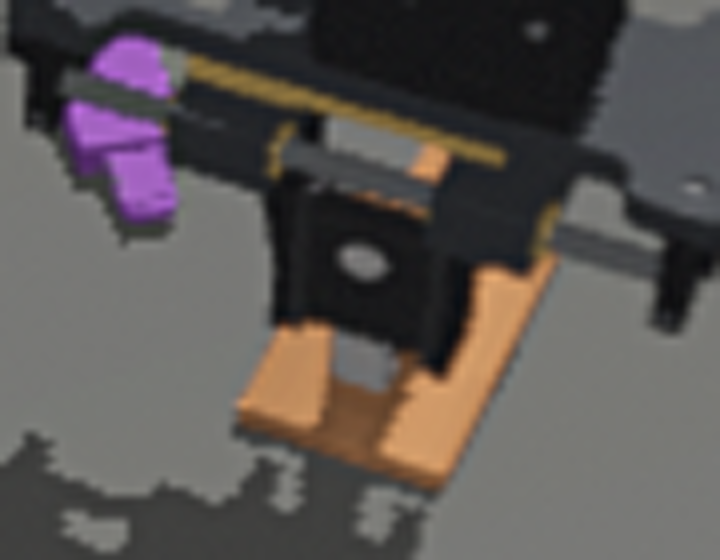

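The key now stands between the fingers, blade down: dot at crop (362,260), shoulder near row 335, tip near row 390. I'll check its height and lean numerically.

```bash
python3 - <<'E'
from h import *
p=get_obs()['tool_pos']; print(p)
for nm,c,x in (('top',(370,200),.5518),('dot',(362,260),.5518),('shoulder',(365,333),.5518),('tip',(362,388),.5488)):
    o,v=ray('scene',(352+c[0]/8-.5,259+c[1]/8-.5)); s=(x-o[0])/v[0]; print(nm,o+v*s)
i=cams.read_camera('scene')
for k in('key','key_head'):
    for r in finder.tip_of(k,'scene')[:4]:
        o,v=ray('scene',r['xy']); s=(.5458-o[0])/v[0]; print(k,r['p'],r['xy'],o+v*s)
E
python3 -m creep '0 0 0 0 0.02; 0 0 0 0 0.02; 0.005 0 0.02 0 0.02; 0 0 0.03 0 0.02; 0 0 0.04 0 0.02; 0 -0.05 0 0 0.02; 0 -0.05 0 0 0.02; 0 0 0 0 0.02' 20
```

```text
[0.54583056 0.24683284 0.04448533]
top [0.5518     0.24431583 0.09625392]
dot [0.5518     0.2440615  0.07400673]
shoulder [0.5518     0.24720329 0.04788126]
tip [0.5488     0.24728383 0.02366326]
key 0.84 [396.0, 298.6] [0.5458     0.24253284 0.04461169]
key 0.84 [451.5, 314.3] [0.5458     0.36346241 0.05590325]
key 0.72 [366.8, 281.4] [0.5458     0.17398475 0.06497112]
key_head 0.81 [397.9, 290.5] [0.5458     0.2445694  0.07018666]
key_head 0.73 [397.8, 302.1] [0.5458     0.24737755 0.03612571]
key_head 0.61 [454.0, 306.2] [0.5458     0.36500578 0.08103056]
key_head 0.56 [366.1, 269.4] [0.5458     0.17056826 0.09900567]
time_s: 12.9
tool_pos: [0.5512, 0.1414, 0.1339]
tool_rot: [179.8, 0.1, 1.6]
force: [-0.7, 0.7, -0.6]
grip_width: 0.0315
grasp_force: 20.0
```

```bash
python3 -m creep '-0.003 -0.0555 0 -6 0.02; 0 -0.0555 0 -6 0.02; 0 -0.0555 0 0 0.02; 0 -0.0555 0 0 0.02; 0 -0.0555 0 0 0.02; 0 -0.0555 0 0 0.02; 0 -0.055 0 0 0.02; 0 0 0 0 0.02' && python3 -m creep '0 0 -0.015 0 0.02; 0 0 -0.01 0 0.02; 0 0 0 0 0.02; 0 0 0 0 0.02'
python3 - <<'E'
from h import *
i=cams.read_camera('scene'); j=cams.read_camera('top'); p=get_obs()['tool_pos']; print(p)
cv2.imwrite('pics/s6.png',i[:,:,::-1]);cv2.imwrite('pics/t6.png',j[:,:,::-1])
a=i[190:250,160:240]; b=j[180:240,400:480]
cv2.imwrite('pics/c6.png',np.hstack([cv2.resize(a,(560,420),interpolation=cv2.INTER_CUBIC),cv2.resize(b[:,25:57],(224,420),interpolation=cv2.INTER_CUBIC)])[:,:,::-1])
E
```

```text
time_s: 13.9
tool_pos: [0.5469, -0.2462, 0.1337]
tool_rot: [179.9, 0.1, -10.4]
force: [-0.7, 0.9, -1.3]
grip_width: 0.0317
grasp_force: 20.0
time_s: 14.4
tool_pos: [0.5485, -0.2404, 0.1095]
tool_rot: [-180.0, -0.0, -9.9]
force: [-0.8, -0.1, -0.8]
grip_width: 0.0321
grasp_force: 20.0
[ 0.54860382 -0.24095634  0.10998277]
```

View pics/c6.png

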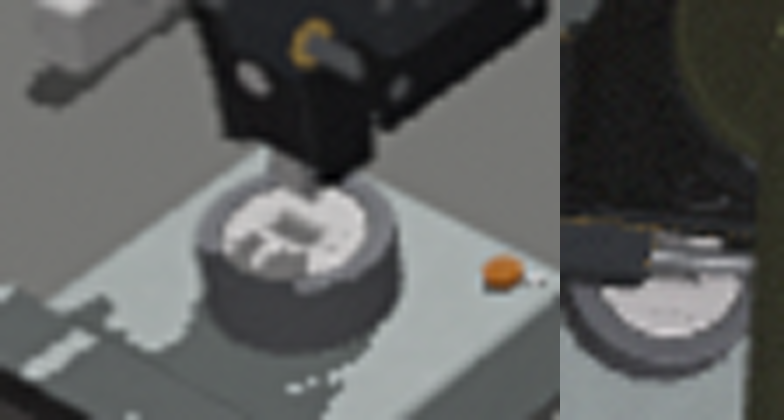

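The view shows the blade hanging over the cylinder, with its tip near crop (290,190) and the slot at (293,228). I'll compare predicted with observed pixels to fix the offset.

Run:
```python
from h import *
np.set_printoptions(precision=1,suppress=True)
T=np.array([.5486,-.2409,.1100]); a=np.radians(-10); x=np.array([np.cos(a),np.sin(a),0]); y=np.array([-np.sin(a),np.cos(a),0]); z=np.array([0,0,1.])
cr=lambda P:(proj('scene',P)+.5-[160,190])*7
for nm,off in (('tip+y',(.002,.0065,-.0215)),('tip-y',(.002,-.0065,-.0215)),('blade+y',(.003,.008,-.0175)),('blade-y',(.003,-.008,-.0175)),('fingerL',(.0095,-.016,0)),('fingerR',(.0095,.016,0)),('fLout',(.0095,-.025,0))):
    print(nm,cr(T+x*off[0]+y*off[1]+z*off[2])[0])
print('slot .5483',cr([.5483,-.2466,.073])[0],cr([.5506,-.247,.073])[0],cr([.5459,-.246,.073])[0])
g=cv2.imread('pics/s6.png',0)[205:232,192:214]
for r in g: print(' '.join('%3d'%q for q in r))
```

```text
tip+y [318.2 207.8]
tip-y [290.5 192.9]
blade+y [317.8 201.7]
blade-y [283.6 183.4]
fingerL [245.6 143.1]
fingerR [314.4 179.7]
fLout [226.5 132.9]
slot .5483 [301.  227.6] [296.1 231.2] [306.6 224.1]
 24  26  24  23  23  23  23  23  23  23  22  28  23  19  20  20  20  20  20  20  21  24
 27  24  24  20  23  23  21  23  24  25  22  29  25  21  20  19  20  17  20  18  24  48
 33  23  26  24  23  24  23  20  24  24  23  29  26  22  21  20  18  19  20  19  18  41
 40  22  25  20  18  22  21  23  23  23  23  29  25  23  19  17  19  21  20  18  24  67
 51  33  30  31  29  21  18  18  22  22  23  28  27  21  20  20  20  20  17  17  23  74
112  99  82  87  91  80  47  22  17  21  23  24  27  23  19  22  20  19  20  15  22  72
118 116 112 116 133 165 123  65  36  23  19  23  26  24  19  19  20  20  18  16  19  69
115 114 122 145 165 174 134 106  91  62  37  24  26  21  18  20  18  18  15  12  25  73
115 128 156 168 172 172 122 102 107 107  92  55  34  23  18  16  17  15  20  34  68 109
133 161 172 172 171 157 113 103 107 110 103  85  72  37  19  15  12  24  63 102 117 118
166 170 163 151 135
[... 776 characters left out ...]
 156 133 109 101 134 186 196 177 149 122 109 113 148 184 191 193 195 200 169 122 118
173 145 110 102 118 177 196 196 156 184 180 157 175 187 177 164 189 196 186 133 113 121
117 116 108 112 166 179 147 129 112 125 123 123 186 197 195 195 198 185 140 115 117 122
 74  97 110 121 182 151 113 107 108 109 107 117 189 198 199 206 192 143 116 118 115  93
 60  68  95 107 130 120 111 112 112 111 107 119 189 179 176 148 131 116 115 104  77  60
 61  61  64  67  79  90 102 105 104 101  94 101 129 125 127 117 117 104 102  74  58  55
 65  63  61  61  62  64  67  66  65  70 106 115 116 118 117  84  72  65  66  58  58  58
 61  61  63  64  63  64  64  62  62  62  91 105  96  86  73  61  60  60  59  59  60  60
```

```bash
python3 -m creep '-0.0015 -0.003 0 0 0.02; 0 -0.0027 -0.004 0 0.02; 0 0 -0.003 0 0.02; 0 0 0 0 0.02; 0 0 0 0 0.02' && python3 -m creep '0 0 -0.003 0 0.02; 0 0 -0.003 0 0.02; 0 0 0 0 0.02'
```

```text
time_s: 15.12
tool_pos: [0.5467, -0.2468, 0.1024]
tool_rot: [-180.0, 0.0, -9.9]
force: [0.4, 0.0, -0.7]
grip_width: 0.0318
grasp_force: 20.0
time_s: 15.5
tool_pos: [0.5464, -0.2468, 0.096]
tool_rot: [-180.0, 0.0, -10.0]
force: [0.3, 0.5, -1.3]
grip_width: 0.0319
grasp_force: 20.0
```

```bash
python3 -m creep '0 0 -0.002 0 0.02; 0 0 -0.002 0 0.02; 0 0 0 0 0.02' && python3 -m creep '0 0 -0.002 0 0.02; 0 0 0 0 0.02'
```

```text
time_s: 15.88
tool_pos: [0.5465, -0.2469, 0.0922]
tool_rot: [-180.0, 0.0, -10.0]
force: [-0.1, 0.2, -1.0]
grip_width: 0.0322
grasp_force: 20.0
time_s: 16.12
tool_pos: [0.5466, -0.2469, 0.0903]
tool_rot: [-180.0, 0.0, -10.0]
force: [-0.1, -0.3, -1.3]
grip_width: 0.0319
grasp_force: 20.0
```

```bash
python3 -m creep '0 0 -0.002 0 0.02; 0 0 -0.002 0 0.02; 0 0 0 0 0.02' && python3 -m creep '0 0 -0.002 0 0.02; 0 0 0 0 0.02'
```

```text
time_s: 16.5
tool_pos: [0.5465, -0.2468, 0.0862]
tool_rot: [-180.0, 0.0, -10.0]
force: [-0.1, 0.4, -0.2]
grip_width: 0.0318
grasp_force: 20.0
time_s: 16.75
tool_pos: [0.5466, -0.2469, 0.0843]
tool_rot: [-180.0, 0.0, -10.0]
force: [-0.4, 0.5, -1.4]
grip_width: 0.0317
grasp_force: 20.0
```

```bash
python3 -m creep '0 0 -0.002 0 0.02; 0 0 -0.002 0 0.02; 0 0 0 0 0.02' && python3 -m creep '0 0 -0.0015 0 0.02; 0 0 -0.0015 0 0.02; 0 0 0 0 0.02'
```

```text
time_s: 17.12
tool_pos: [0.5465, -0.2468, 0.0802]
tool_rot: [-180.0, 0.0, -10.0]
force: [-0.7, -0.5, -1.9]
grip_width: 0.032
grasp_force: 20.0
time_s: 17.5
tool_pos: [0.5466, -0.2469, 0.0773]
tool_rot: [-180.0, 0.0, -10.0]
force: [1.3, -0.1, -0.8]
grip_width: 0.0316
grasp_force: 20.0
```

```bash
python3 -m creep '0 0 -0.0015 0 0.02; 0 0 0 0 0.02'
python3 - <<'E'
from h import *
np.set_printoptions(precision=4,suppress=True)
i=cams.read_camera('scene'); cv2.imwrite('pics/s7.png',i[:,:,::-1])
for k in('key','key_head','keyhole'):
    for r in finder.tip_of(k,'scene')[:5]:
        if r['xy'][0]<260: o,v=ray('scene',r['xy']); print(k,r['p'],r['xy'],o+v*(.5475-o[0])/v[0])
print(proj('scene',[[.5475,-.2468,.073],[.5475,-.2468,.103]]))
E
```

```text
time_s: 17.75
tool_pos: [0.5466, -0.2469, 0.0759]
tool_rot: [-180.0, 0.0, -10.0]
force: [-0.0, -0.6, -0.8]
grip_width: 0.0317
grasp_force: 20.0
key 0.45 [201.7, 222.8] [ 0.5475 -0.2501  0.0687]
key 0.43 [198.4, 220.8] [ 0.5475 -0.2592  0.0714]
key_head 0.45 [199.3, 212.2] [ 0.5475 -0.252   0.1001]
keyhole 0.61 [202.0, 223.0] [ 0.5475 -0.2493  0.0684]
[[202.6252 221.8   ]
 [200.981  211.8455]]
```

```bash
python3 -m creep '0 0 0 0 0.04; 0 0 0 0 0.046; 0 0 0 0 0.05; 0 0 0 0 0.05; 0 0 0 0 0.05'
python3 - <<'E'
from h import *
i=cams.read_camera('scene'); cv2.imwrite('pics/s8.png',i[:,:,::-1])
np.set_printoptions(precision=4,suppress=True)
for k in('key','key_head','keyhole'):
    for r in finder.tip_of(k,'scene')[:5]:
        if r['xy'][0]<260: o,v=ray('scene',r['xy']); print(k,r['p'],r['xy'],o+v*(.5475-o[0])/v[0])
cv2.imwrite('pics/c8.png',cv2.resize(np.hstack([cv2.imread('pics/s7.png')[190:240,170:230],i[190:240,170:230,::-1]]),(792,330),interpolation=cv2.INTER_CUBIC))
E
```

```text
time_s: 18.58
tool_pos: [0.5467, -0.2469, 0.076]
tool_rot: [180.0, 0.0, -10.0]
force: [0.1, 0.6, 0.2]
grip_width: 0.0499
grasp_force: 0.0
key 0.7 [200.6, 221.7] [ 0.5475 -0.2529  0.071 ]
key_head 0.63 [202.7, 211.8] [ 0.5475 -0.2416  0.105 ]
key_head 0.59 [199.8, 222.1] [ 0.5475 -0.2556  0.0688]
keyhole 0.49 [198.8, 221.7] [ 0.5475 -0.2584  0.069 ]
```

View pics/c8.png

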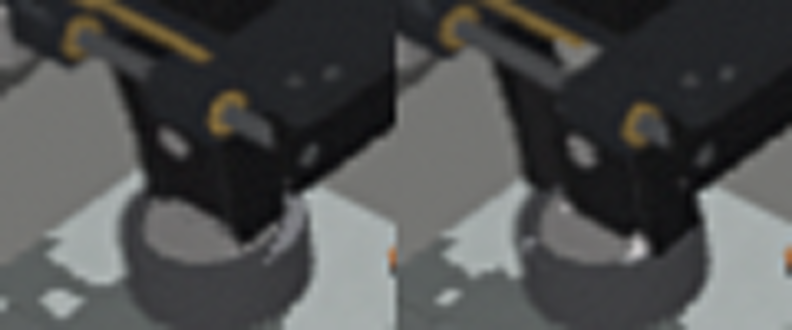

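The dot shifted about 2 px right and 1 px down on release: the key settled and now stands free in the slot between the open fingers. I'll check that it is home by pressing on the head's end with closed fingers (it should meet them at z 0.119).

```bash
python3 -m creep '0 0 0.03 0 0.05; 0 0 0.03 0 0.05; 0 0 0 0 0.02; 0 0 0 0 0.0; 0 0 0 0 0.0; 0 0 0 0 0.0; 0 0 0 0 0.0' && python3 -m creep '0 0 -0.006 0 0; 0 0 -0.003 0 0; 0 0 -0.002 0 0; 0 0 0 0 0; 0 0 0 0 0'; python3 -c "
from h import *
print(get_obs()['force'])
np.set_printoptions(precision=4,suppress=True)
i=cams.read_camera('scene')
for k in('key','key_head','keyhole'):
    for r in finder.tip_of(k,'scene')[:5]:
        if r['xy'][0]<260: o,v=ray('scene',r['xy']); print(k,r['p'],r['xy'],o+v*(.5475-o[0])/v[0])
cv2.imwrite('pics/s9.png',i[:,:,::-1])"
```

```text
time_s: 19.65
tool_pos: [0.5464, -0.2468, 0.1354]
tool_rot: [-180.0, 0.1, -10.0]
force: [0.3, 0.2, -1.0]
grip_width: 0.0078
grasp_force: 0.0
time_s: 20.27
tool_pos: [0.5468, -0.2469, 0.1251]
tool_rot: [180.0, -0.0, -10.0]
force: [0.2, 0.4, 0.2]
grip_width: 0.0005
grasp_force: 0.0
[0.19417491 0.35947471 0.21650934]
key 0.72 [202.3, 222.3] [ 0.5475 -0.248   0.071 ]
key 0.27 [205.0, 246.6] [ 0.5475 -0.2523 -0.0077]
key_head 0.76 [196.5, 213.2] [ 0.5475 -0.261   0.0938]
key_head 0.16 [203.2, 220.2] [ 0.5475 -0.2443  0.0788]
keyhole 0.49 [202.3, 221.5] [ 0.5475 -0.2476  0.0736]
keyhole 0.18 [188.5, 187.2] [ 0.5475 -0.2715  0.1657]
```

```bash
python3 -m creep '0 0 -0.002 0 0; 0 0 -0.002 0 0; 0 0 0 0 0' && python3 -m creep '0 0 -0.0015 0 0; 0 0 0 0 0' && python3 -m creep '0 0 -0.0015 0 0; 0 0 0 0 0'
```

```text
time_s: 20.85
tool_pos: [0.5465, -0.2468, 0.1207]
tool_rot: [-180.0, 0.0, -10.0]
force: [-0.7, -1.0, 0.2]
grip_width: 0.0006
grasp_force: 0.0
time_s: 21.1
tool_pos: [0.5468, -0.2469, 0.1195]
tool_rot: [180.0, -0.0, -10.0]
force: [0.0, 1.1, -0.3]
grip_width: 0.0006
grasp_force: 0.0
time_s: 21.35
tool_pos: [0.5475, -0.2471, 0.1195]
tool_rot: [180.0, -0.1, -10.0]
force: [-0.9, -0.1, 5.9]
grip_width: 0.0004
grasp_force: 3.1
```

Contact at z 0.1195, so the key is seated. Now I lift, wait with the key free, and take it by the head again.

```bash
python3 -m creep '0 0 0.01 0 0; 0 0 0.01 0 0.03; 0 0 0 0 0.05; 0 0 0 0 0.05; 0 0 0 0 0.05; 0 0 0 0 0.05' && python3 -m creep '0 0 -0.02 0 0.05; 0 0 -0.02 0 0.05; 0 0 -0.02 0 0.05; 0 0 0 0 0.05; 0 0 0 0 0.05'; python3 -c "
from h import *
o=get_obs();print(o['qpos'],o['wrist_torque'])"
```

```text
time_s: 22.1
tool_pos: [0.5465, -0.2468, 0.1376]
tool_rot: [-180.0, 0.0, -10.0]
force: [0.3, -0.0, -0.1]
grip_width: 0.0424
grasp_force: 0.0
time_s: 22.72
tool_pos: [0.5466, -0.2468, 0.0778]
tool_rot: [-180.0, 0.0, -10.0]
force: [0.5, 0.2, 0.9]
grip_width: 0.0497
grasp_force: 0.0
[ 40.77935306  20.32030772 -22.75843831  99.34447254   8.73648983
  62.10786742 -84.76755426] [0.06142677 0.04438187 0.04614095]
```

The last joint would run out of range (-85° minus about 76°), so I back off, make a half turn and grip from there.

```bash
python3 -m creep '0 0 0.03 0 0.05; 0 0 0.035 0 0.05; 0 0 0 10 0.05; 0 0 0 10 0.05; 0 0 0 10 0.05; 0 0 0 10 0.05; 0 0 0 10 0.05; 0 0 0 10 0.05' && python3 -m creep '0 0 0 10 0.05; 0 0 0 10 0.05; 0 0 0 10 0.05; 0 0 0 10 0.05; 0 0 0 10 0.05; 0 0 0 10 0.05; 0 0 0 10 0.05; 0 0 0 10 0.05' && python3 -m creep '0 0 0 10 0.05; 0 0 0 10 0.05; 0 0 0 10 0.05; 0 0 0 10 0.05; 0 0 0 0 0.05; 0 0 0 0 0.05'
python3 - <<'E'
from h import *
np.set_printoptions(precision=4,suppress=True)
print(get_obs()['qpos'])
i=cams.read_camera('scene')
for k in('key','key_head','keyhole'):
    for r in finder.tip_of(k,'scene')[:5]:
        if r['xy'][0]<260: o,v=ray('scene',r['xy']); print(k,r['p'],r['xy'],o+v*(.5475-o[0])/v[0])
E
```

```text
time_s: 23.72
tool_pos: [0.5469, -0.2471, 0.1437]
tool_rot: [179.9, 0.0, 50.4]
force: [-0.7, -0.3, -0.4]
grip_width: 0.05
grasp_force: 0.0
time_s: 24.72
tool_pos: [0.5469, -0.2471, 0.1437]
tool_rot: [180.0, 0.1, 130.4]
force: [0.1, -0.2, 0.2]
grip_width: 0.0499
grasp_force: 0.0
time_s: 25.48
tool_pos: [0.5467, -0.2471, 0.1433]
tool_rot: [-180.0, 0.0, 169.9]
force: [0.6, -0.2, 0.2]
grip_width: 0.0504
grasp_force: 0.0
[ 62.7774  22.6794 -50.7097  94.9922  18.3955  71.1023  88.0687]
key 0.76 [201.2, 221.4] [ 0.5475 -0.2509  0.0727]
key_head 0.52 [199.5, 213.5] [ 0.5475 -0.2521  0.0961]
keyhole 0.51 [199.5, 221.4] [ 0.5475 -0.2561  0.0707]
```

```bash
python3 -m creep '0 0 -0.025 0 0.05; 0 0 -0.025 0 0.05; 0 0 -0.0163 0 0.05; 0 0 0 0 0.05; 0 0 0 0 0.05' && python3 -m creep '0 0 0 0 0.036; 0 0 0 0 0.033; 0 0 0 0 0.03; 0 0 0 0 0.025; 0 0 0 0 0.025; 0 0 0 0 0.025' 25; python3 -c "
from h import *
print(get_obs()['wrist_torque'])"
```

```text
time_s: 26.3
tool_pos: [0.5474, -0.247, 0.0775]
tool_rot: [-180.0, 0.1, 170.0]
force: [-0.0, 0.3, -0.2]
grip_width: 0.05
grasp_force: 0.0
time_s: 27.05
tool_pos: [0.5468, -0.247, 0.077]
tool_rot: [-180.0, 0.0, 170.0]
force: [-0.6, 0.0, 2.5]
grip_width: 0.0319
grasp_force: 25.0
[ 0.07811441 -0.03160163  0.04061471]
```

```bash
for k in 1; do python3 -m creep '0 0 0 -6 0.025; 0 0 0 -6 0.025; 0 0 0 -6 0.025; 0 0 0 -6 0.025; 0 0 0 -6 0.025; 0 0 0 0 0.025'; done; python3 -c "
from h import *
o=get_obs();print(o['wrist_torque'],o['qpos'])"
```

```text
time_s: 27.8
tool_pos: [0.5469, -0.2451, 0.0769]
tool_rot: [179.9, -0.1, 140.2]
force: [-1.0, 3.7, 5.1]
grip_width: 0.0315
grasp_force: 25.0
[ 1.03928686  0.18503739 -0.01036694] [ 56.79084077  24.63371225 -43.12859779  98.86218845  18.40137686
  63.87661062  58.20887458]
```

```bash
python3 -m creep '0 0.002 0 -6 0.025; 0 0 0 -6 0.025; 0 0 0 -6 0.025; 0 0 0 0 0.025'; python3 -c "
from h import *
o=get_obs();print(o['wrist_torque'])"
```

```text
time_s: 28.3
tool_pos: [0.5477, -0.2445, 0.077]
tool_rot: [179.9, 0.1, 122.2]
force: [1.8, 1.6, 2.0]
grip_width: 0.0322
grasp_force: 25.0
[ 0.49719408 -0.56536564  0.03330366]
```

```bash
python3 -m creep '0.001 0.0005 0 -6 0.025; 0 0 0 -6 0.025; 0 0 0 0 0.025'; python3 -c "
from h import *
print(get_obs()['wrist_torque'])"; python3 -m creep '0.0005 0 0 -6 0.025; 0 0 0 -6 0.025; 0 0 0 0 0.025'; python3 -c "
from h import *
print(get_obs()['wrist_torque'])"
```

```text
time_s: 28.68
tool_pos: [0.5484, -0.2444, 0.077]
tool_rot: [179.9, 0.0, 110.3]
force: [2.3, 1.4, 2.0]
grip_width: 0.0317
grasp_force: 25.0
[ 0.36220339 -0.64040417  0.02904641]
time_s: 29.05
tool_pos: [0.5491, -0.2443, 0.077]
tool_rot: [179.9, 0.0, 98.3]
force: [2.5, 1.3, 1.8]
grip_width: 0.0319
grasp_force: 25.0
[ 0.33653806 -0.87164651  0.0085424 ]
```

```bash
python3 -m creep '0.001 0 0 -5 0.025; 0 0 0 -5 0.025; 0 0 0 0 0.025'; python3 -c "
from h import *
print(get_obs()['wrist_torque'])"; python3 -m creep '0.0005 0 0 -5 0.025; 0 0 0 0 0.025'; python3 -c "
from h import *
print(get_obs()['wrist_torque'],get_obs()['qpos'])"
```

```text
time_s: 29.42
tool_pos: [0.5497, -0.2444, 0.077]
tool_rot: [179.9, 0.0, 88.3]
force: [2.8, 1.8, 3.0]
grip_width: 0.032
grasp_force: 25.0
[ 0.3147432  -0.74213774  0.07520718]
time_s: 29.68
tool_pos: [0.5499, -0.2443, 0.0769]
tool_rot: [180.0, 0.0, 83.3]
force: [2.0, 2.0, 3.5]
grip_width: 0.032
grasp_force: 25.0
[ 0.3500159  -0.5276186   0.48308114] [ 48.59880209  22.29930407 -32.94217406  98.85180429  13.44288214
  62.78516131   4.75861131]
```

The torque about z jumped from 0.08 to 0.48 N m, so the stop is reached. I release, retreat and check.

```bash
python3 -m creep '0 0 0 0 0.025; 0 0 0 0 0.04; 0 0 0 0 0.046; 0 0 0 0 0.055; 0 0 0 0 0.055; 0 0 0 0 0.055; 0 0 0 0 0.055' && python3 -m creep '0 0 0.03 0 0.055; 0 0 0.04 0 0.055; 0 0 0.05 0 0.055; -0.06 0 0.05 0 0.055; -0.06 0 0 0 0.055; 0 0.06 0 0 0.055; 0 0.06 0 0 0.055; 0 0.06 0 0 0.055'
python3 - <<'E'
from h import *
np.set_printoptions(precision=4,suppress=True)
for n in('scene','top'):
    i=cams.read_camera(n); cv2.imwrite(f'pics/{n}9.png',i[:,:,::-1])
    for k in('key','key_head','keyhole','soap_near','punch'):
        for r in finder.tip_of(k,n)[:3]:
            o,v=ray(n,r['xy']); p=at_z(n,r['xy'],{'key':.073,'key_head':.103,'keyhole':.073}.get(k,0))
            if abs(p[1]+.2)<.25: print(n,k,round(r['p'],2),r['xy'],p)
    c=proj(n,[[.548,-.247,.073]])[0].astype(int)
    g=cv2.cvtColor(i,cv2.COLOR_RGB2GRAY)[c[1]-16:c[1]+14,c[0]-14:c[0]+14]
    for r in g: print(' '.join('%3d'%q for q in r))
E
```

```text
time_s: 30.55
tool_pos: [0.5496, -0.2444, 0.0767]
tool_rot: [-180.0, 0.0, 83.0]
force: [0.7, -0.1, 0.0]
grip_width: 0.0553
grasp_force: 0.0
time_s: 31.55
tool_pos: [0.4414, -0.0627, 0.237]
tool_rot: [179.9, 0.1, 83.0]
force: [0.6, 0.2, 0.4]
grip_width: 0.055
grasp_force: 0.0
scene key 0.57 [198.5, 221.3] [ 0.5504 -0.2566  0.073 ]
scene keyhole 0.48 [203.0, 221.8] [ 0.5471 -0.246   0.073 ]
scene soap_near 0.88 [323.1, 244.1] [0.4166 0.0046 0.    ]
scene punch 0.68 [188.6, 188.4] [ 0.3792 -0.4226  0.    ]
scene punch 0.17 [199.0, 214.1] [ 0.4576 -0.3326  0.    ]
117 117 117 117 117 117 117 117 119 118  98  65  46  45  48  41  41  95 117 118 117 117 117 116 117 117 116 116
117 117 117 117 117 117 117 119 119  99  65  47  46  50  45  29  25  76 114 119 117 117 116 116 117 117 117 116
118 116 117 117 117 117 119 119  99  65  45  47  50  45  31  19  22  69 114 120 117 117 117 117 117 116 117 116
117 116 117 117 117 119 119  98  67  45  47  49  45  29  25  18  20  53 114 119 118 117 117 117 117 117 117 117
117 117 117 116 119 119 100  66  46  46  51  44  30  27  57  48  23  37 112 120 118 1
[... 5715 characters left out ...]
 168 171 114  78  89  91  93
 50  53  90  93  92  90  95 161 171 150 168 171 169 160 159 159 150 155 168 167 168 170 144  84  85  89  93 104
 51  50  74  92  94  92  92 103 165 168 168 171 169 169 167 167 162 166 170 173 174 145  90  85  93  92  93 121
 59  50  55  81  94  94  92  91 102 139 167 175 171 171 173 173 171 167 173 172 111  82  89  93  93  97 113 135
 98  61  52  58  85  95  96  94  94  96 104 140 170 192 193 192 183 164 119  98  87  88  94  92  96 100 136 143
138  75  54  53  58  82  97  94  96  94  93  99  97 106 104  99 102 101  93  94  95  96  96  99 105 134 144 143
142 103  62  59  56  60  74  92  96  93  95  91  90  92  92  89  91  94  92  93  94  94  96 100 137 144 145 144
```

Run:
```python
from h import *
np.set_printoptions(precision=4,suppress=True)
n='top';c=proj(n,[[.548,-.247,.073]])[0].astype(int);print(c)
g=cv2.imread('pics/top9.png',0)
print('head top centre',at_z(n,(c[0]-14+17.3,c[1]-16+12.3),.119))
I={m:cv2.imread(f'pics/{m}9.png',0) for m in('top','scene')}
# fit dark silhouette: key with base point on axis (top/scene each), leans lx,ly, yaw
def keypts(p,yaw,lx,ly,h):
    ax=np.array([lx,ly,1.]);ax/=np.linalg.norm(ax); w=np.array([np.sin(yaw),np.cos(yaw),0]); w-=ax*(w@ax); w/=np.linalg.norm(w); t=np.cross(w,ax)
    return np.array([np.array(p)+ax*(h+a)+w*b+t*d for a in(0,.046) for b in(-.016,.016) for d in(-.006,.006)])
for m,ctr in (('top',(.5459,-.246)),('scene',(.5506,-.247))):
    cc=proj(m,[[*ctr,.09]])[0].astype(int); x,y=cc; win=np.zeros((480,640),bool); win[y-25:y+25,x-20:x+20]=1
    D=(I[m]<(58 if m=='top' else 65))
    k,l,st,_=cv2.connectedComponentsWithStats((D&win).astype(np.uint8),connectivity=4); b=l==l[y,x]
    if m=='scene': b[:y-14]=b[:y-14]  
    def f(v):
        h=hull(m,keypts([*ctr,.073],v[0],v[1],v[2],v[3])); far=cv2.dilate((h>0).astype(np.uint8),np.ones((3,3)))>0
        lum=I[m].astype(float); return (h*(lum>70)).sum()-0.9*(h*(lum<=70)).sum()
    best=min((minimize(f,[y0,a,e,h0],method='Nelder-Mead',options=dict(initial_simplex=np.array([[y0,a,e,h0],[y0+.2,a,e,h0],[y0,a+.1,e,h0],[y0,a,e+.1,h0],[y0,a,e,h0+.004]]))) for y0 in(1.3,1.5) for a in(-.05,.05) for e in(-.05,.05) for h0 in (0,.004)),key=lambda r:r.fun)
    print(m,best.x,best.fun)
```

```text
[440 216]
head top centre [ 0.5466 -0.2443  0.119 ]
top [1.5697 0.0276 0.0534 0.0054] -119.02862745098038Traceback (most recent call last):
  File "<stdin>", line 19, in <module>
  File "<stdin>", line 19, in <genexpr>
    res = _minimize_neldermead(fun, x0, args, callback, bounds=bounds,
                               **options)
    fsim[k] = func(sim[k])
              ~~~~^^^^^^^^
    fx = function(np.copy(x), *(wrapper_args + args))
  File "<stdin>", line 17, in f
  File "h.py", line 19, in hull
    m=np.zeros((480,640),np.float32); h=cv2.convexHull(proj(n,P).astype(np.float32))
                                                       ~~~~^^^^^
  File "h.py", line 11, in proj
    K,d,E=cal(n); return cv2.projectPoints(np.atleast_2d(P).astype(float),cv2.Rodrigues(E[:3,:3])[0],E[:3,3],K,d)[0][:,0]
          ~~~^^^
  File "h.py", line 4, in cal
    c=cams.calibration(n); K=np.array([[c['fx'],0,c['cx']],[0,c['fy'],c['cy']],[0,0,1.]]); return K,np.array([c['k1'],0,0,0.]),np.array(c['extrinsics'])
ValueError: time passes only in moves, steps and waits
```

The top view puts the head's end within 2 mm of the axis, with a lean of about 0.05 rad and the key turned to its stop. One last seating check by a light press from above, then I hand in.

```bash
python3 -m creep '0 -0.06 0 0 0; 0 -0.06 0 0 0; 0 -0.06 0 0 0; 0.053 -0.002 -0.04 0 0; 0.053 0 -0.04 0 0; 0 0 -0.022 0 0; 0 0 0 0 0; 0 0 0 0 0' && python3 -m creep '0 0 -0.006 0 0; 0 0 -0.005 0 0; 0 0 -0.002 0 0; 0 0 0 0 0' && python3 -m creep '0 0 -0.0015 0 0; 0 0 0 0 0'
```

```text
time_s: 33.15
tool_pos: [0.5416, -0.247, 0.1406]
tool_rot: [179.9, 0.1, 83.0]
force: [0.1, -1.2, 0.7]
grip_width: 0.0004
grasp_force: 0.0
time_s: 33.65
tool_pos: [0.5412, -0.2463, 0.1264]
tool_rot: [-180.0, 0.0, 83.0]
force: [0.4, -0.0, -0.9]
grip_width: 0.0005
grasp_force: 0.0
time_s: 33.9
tool_pos: [0.5414, -0.2463, 0.1249]
tool_rot: [180.0, 0.0, 83.0]
force: [0.1, 0.3, 0.2]
grip_width: 0.0007
grasp_force: 0.0
```

```bash
python3 -m creep '0.005 0 0 0 0; 0 0 -0.002 0 0; 0 0 -0.0015 0 0; 0 0 0 0 0; 0 0 0 0 0' && python3 -m creep '0 0 -0.001 0 0; 0 0 -0.001 0 0; 0 0 0 0 0'
```

```text
time_s: 34.52
tool_pos: [0.5463, -0.2464, 0.1214]
tool_rot: [180.0, 0.0, 83.0]
force: [0.1, 1.3, -0.7]
grip_width: 0.0003
grasp_force: 0.0
time_s: 34.9
tool_pos: [0.5465, -0.2463, 0.1195]
tool_rot: [180.0, 0.0, 83.0]
force: [0.8, 1.1, 1.1]
grip_width: 0.0011
grasp_force: 0.4
```

Contact again at z 0.1195, so the key is still home. I retreat and hand in.

```bash
python3 -m creep '0 0 0.03 0 0; 0 0 0.05 0 0; -0.03 0 0.05 0 0; -0.05 0.03 0 0 0; 0 0 0 0 0; 0 0 0 0 0; 0 0 0 0 0' && python3 -c "
from h import *
print(ticket.sign_off())"
```

```text
time_s: 35.78
tool_pos: [0.4673, -0.2168, 0.2493]
tool_rot: [180.0, -0.0, 83.0]
force: [0.5, -0.3, -0.5]
grip_width: 0.0004
grasp_force: 0.0
the job is handed in; nothing more can be done
None
```

I handed the job in at 35.8 s: the black key is fully home in the switch, turned clockwise until the torque rose at the stop, and released; the sign-off gave no verdict.

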